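# Test the punch's stop button, then hover its die over the pocket

## Robot

A 6-joint arm with a two-finger parallel gripper is mounted at the origin on the work surface. World frame = base frame: x ahead of the robot, y to its left, z up, the work surface at z = 0. Lengths are in m, angles in rad, forces in N, time in s.
With the tool pointing down it reaches from about 0.3 to 0.75 m from the base axis. Payload 8.5 kg.
Tool frame: the origin (TCP) lies at the very end of the fingers, on their centre line; the grasp point (between the pads) lies 19 mm behind it; z points along the fingers, y is the direction in which the jaws open and shut (so a half turn about z gives the same grasp; the last joint's range is limited). The gripper opens to 85 mm and grips with 20 to 120 N. Pads are 22 mm wide; open, the fingers measure 114 mm over their backs; the gripper's body (76 mm by 85 mm) begins 54 mm behind the grasp point. The pads swing forward as they close: fully open they stand 13 mm farther back than shut.
Start: joints at [-1.496, 0.381, 1.297, -0, 1.464, -0.215], TCP at [0.157, -0.527, 0.231] pointing down, gripper open.
Joint ranges: [-3.11, 3.11], [-0.89, 2.33], [0.22, 2.48], [-1.42, 4.56], [0.17, 2.85], [-2.88, 2.88]. Speed limits (rad/s): [2.39, 2.39, 3.14, 3.14, 3.14, 3.14].

## Interface

Orientations are given as a unit quaternion [x, y, z, w].
In Python, from bench import bot gives the robot as it stands.
- The arm moves only by the tool step_arm, never from a script. Its argument "moves" is a list of rows, each an object with "xyz": the shift along the tool's x, y, z in cm, a list of three; "rot": the turn, a rotation vector about the tool's x, y, z in rad, a list of three. In form: [{"xyz": [tx, ty, tz], "rot": [wx, wy, wz]}, ...]. A call has exactly 8 rows; each row shifts and turns the commanded pose from where the row before left it, along the tool's axes as they then stand; what a row does not reach is not made up. A row lasts 1/8 s, in which the tool goes at most 62.5 mm and 10.7 degrees, less where a joint would pass 70% of its speed; a pose out of reach is approached as far as the arm can. A call with a gripper value outside its range is refused whole. "fingers" is the opening, from 0 (shut) to 1 (fully open), set as the call begins (left out, the last holds). The fingers move at their own pace and stop on an object; the grip force is fixed at half the most. Time passes only in rows, so rows that do not move let the fingers close, or fill a call up. It gives the time, the measured TCP pose, the force and the opening at its end, in the units of the state.
- bot.get_obs(): the state, without advancing time (a new reading comes with each control period).
- bot.capture(name): name is "side" or "top" or "wrist"; returns a dict with "pixels" (400x640x3 uint8, red, green, blue), "fx", "fy", "cx", "cy" (pixels), "T" (4x4, takes a point from camera to world coordinates). Camera axes: x right, y up, looking along -z (the intrinsics and any distortion apply to the point x, -y, -z); pixel columns grow to the right and rows downward; lengths in m; the calibration is good to about 2 mm. A picture is of the moment at which its call begins. There is no depth.
- bot.close_job(): hands the job in, once; it reports no verdict.
The state is a dict: "time": time; "q": joint angles; "dq": joint speeds; "joint_efforts": joint torques, N m; "eef_pos": TCP position; "eef_rot": TCP orientation; "force": force on the tool from outside, world axes, zero at the start; "moment": the same for the moment, N m; "opening": opening from 0.0 (shut) to 1.0 (fully open).
Only numpy, scipy, OpenCV 4.12 (cv2) and the standard library are available. Lean on these libraries where they do the work, as an engineer would, in place of code of your own. Each camera call takes 0.05 s, during which the arm holds its last target.

## Task

Check the electric paper punch before its die goes in: press its mushroom stop button right down, let it spring up again, then turn its head clockwise to the end stop to reset it. Then pick up the punch die by its grip, carry it over the desk clutter and finish still holding it upright and steady about one centimetre above its pocket in the top of the punch, lined up so that it would drop straight in (either way round), while I check the fit: do not put it in, do not let go and never let the die touch the punch. Leave the other things on the desk where they are.

Things in the scene. Friction and masses are not known exactly. Their poses are not given: they have to be found in the camera images.
- press: Electric paper punch, a white box fixed to the desk: 220 mm deep (x), 320 mm wide (y), flat deck 70 mm high, with a grey motor hood 95 mm high along its rear 60 mm (local x +50 to +110). Origin: centre of its underside; +x points to its rear, +z up. A rectangular pocket is sunk in the deck and the stop button stands on the deck, to the pocket's +y side.
- pocket_mouth (a point): Centre of the mouth of the die pocket, level with the deck (70 mm above the desk), at local (-20, -60, 70) mm of the punch. The pocket is 52 mm along this point's x, 122 mm along its y, 25 mm deep.
- stop_top (a point): Centre of the top face of the mushroom stop button, 107 mm above the desk when up, at local (-40, 100, 107) mm of the punch. The head is a round ribbed grey disc, 44 mm across and 18 mm thick (its underside 19 mm above the deck), on a 24 mm stem; a flat collar 58 mm across and 3 mm high lies below it. It can be gripped at its rim from above, by any two opposite sides. The point goes down with the button.
- stop_plunger (a joint): How far the mushroom button is pressed down, in m: 0 up, 0.007 fully down. A spring brings it back up; it needs 1.4 N to start and 4.5 N fully down.
- stop_head (a joint): Turn of the mushroom's head in rad, growing clockwise seen from above, from 0 to the end stop at 0.9 (reset). It starts at 0 to 0.2, turns with light friction and stays where it is left.
- die_centre (a point): Centre of the punch die (half-way up, 32 mm above its underside). A steel bar 38 mm (x) by 108 mm (y), 30 mm high, with a black upright grip on top, 16 mm thick (x), 54 mm long (y) and 34 mm high, to 64 mm above the underside; the grip's middle is 15 mm above this point. Mass 0.3 to 0.55 kg. It stands upright, loose, on a flat black rubber pad 80 by 150 mm and 6 mm thick, its long axis along the pad's.
- organiser_centre (a point): Centre (45 mm up) of the black pen organiser, an open box 160 mm (x) by 70 mm (y), 90 mm high, whose pens stand up to 140 mm above the desk. It stands between the die and the punch; loose, to be left alone.
- calculator_centre (a point): Centre (7 mm up) of the flat grey calculator, 140 by 80 by 17 mm, loose, to be left alone.
- mug_centre (a point): Centre (45 mm up) of a white mug, 76 mm across, 90 mm high, handle on its +y side, loose, to be left alone.
- stapler_centre (a point): Centre (25 mm up) of a stapler, 140 mm long (x), 36 mm wide, 55 mm high, loose, to be left alone.

How it is judged:
By the outcome, as a careful person would: the job done as asked, in the order asked, and still so for the second after the job is handed in, while the arm keeps its last pose, push and grip.
It also fails if it takes over 66 s, if anything falls off the work surface, if the arm or the gripper's body presses on something with over 40 N, if the wrist force passes 120 N, or if a joint passes its speed limit or range.

## Working session

There is one attempt and no reset: what is moved stays moved. The work goes in short steps, Python scripts to look and compute and a tool call to move; the robot and the scene stay as the last step left them, time stands still between calls to the robot, and variables do not carry over. Pictures are saved under pics/ and viewed, and the job is handed in when it is done.

Besides the shell and the picture viewer there is one more tool, called after ">>>" as a command line: name --argument value ..., lists and objects as JSON in quotes. step_arm: Moves the arm, as the interface text tells. Its arguments: {"type":"object","properties":{"moves":{"type":"array","items":{"type":"object","properties":{"xyz":{"type":"array","items":{"type":"number"}},"rot":{"type":"array","items":{"type":"number"}}}}},"fingers":{"type":"number"}},"required":["moves"]}

```bash
ls; mkdir -p pics; python3 - <<'E'
from bench import bot
import cv2,numpy as np
o=bot.get_obs();print({k:np.round(v,3).tolist() for k,v in o.items()})
for n in ["side","top","wrist"]:
    c=bot.capture(n);print(n,c["fx"],c["fy"],c["cx"],c["cy"],[k for k in c]);print(np.round(c["T"],4))
    cv2.imwrite(f"pics/{n}0.png",c["pixels"][:,:,::-1]);np.savez(f"{n}0.npz",**{k:np.array(v) for k,v in c.items()})
E
```

```text
pics
{'time': 0.0, 'q': [-1.496, 0.381, 1.298, 0.0, 1.464, -0.215], 'dq': [0.0, -0.0, 0.001, 0.0, -0.0, -0.002], 'joint_efforts': [-0.001, -44.846, -23.128, -0.0, 0.005, 0.0], 'eef_pos': [0.157, -0.527, 0.231], 'eef_rot': [0.99, 0.144, 0.0, -0.001], 'force': [0.299, -0.272, 0.604], 'moment': [0.029, -0.047, 0.035], 'opening': 0.995}
side 382.7737373968261 382.7737373968261 317.0309873412748 201.19143513062744 ['pixels', 'fx', 'fy', 'cx', 'cy', 'T']
[[-0.9557  0.122  -0.2679  0.2793]
 [-0.2942 -0.4261  0.8555  0.6357]
 [-0.0097  0.8964  0.4431  0.448 ]
 [ 0.      0.      0.      1.    ]]
top 439.37164866373166 439.37164866373166 314.07829599452293 198.98598987591177 ['pixels', 'fx', 'fy', 'cx', 'cy', 'T']
[[-0.01    0.9989 -0.0449  0.4539]
 [-0.9996 -0.0113 -0.0274 -0.0245]
 [-0.0279  0.0446  0.9986  0.9848]
 [ 0.      0.      0.      1.    ]]
wrist 329.54694630222343 329.54694630222343 325.5869678062879 207.02324491942161 ['pixels', 'fx', 'fy', 'cx', 'cy', 'T']
[[ 0.2863  0.9087  0.3039  0.2356]
 [-0.9581  0.2722  0.0888 -0.5022]
 [-0.002  -0.3166  0.9486  0.3723]
 [ 0.      0.      0.      1.    ]]
```

View pics/top0.png

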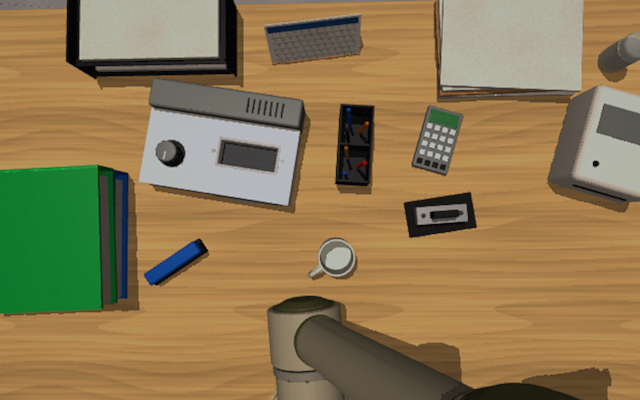

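View pics/side0.png

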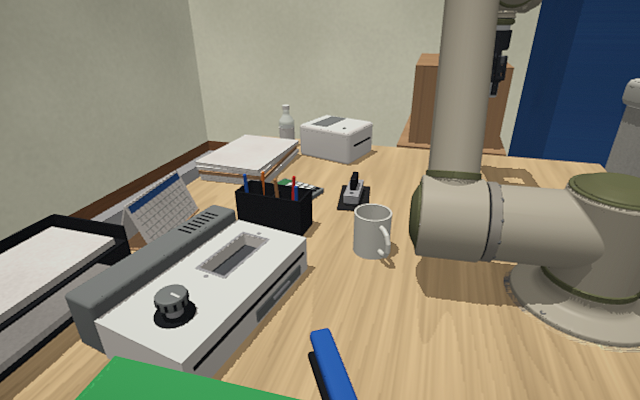

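View pics/wrist0.png

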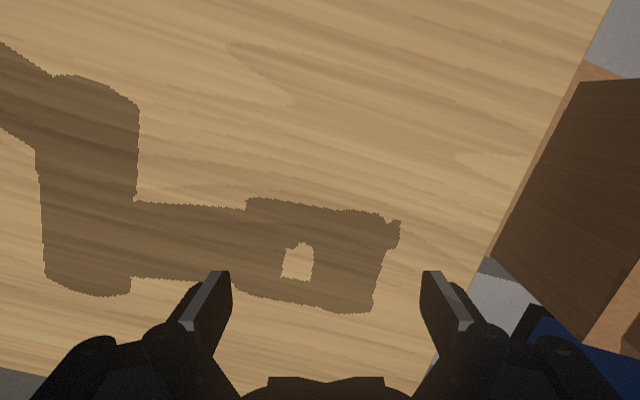

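The top view shows the punch around (222,143), its stop at (170,153), its pocket at (248,154), the organiser at (355,145), the die at (441,215) and the mug at (337,257). Next I'll measure these.

```bash
cat > h.py <<'E'
import numpy as np,cv2
def load(n):
    d=np.load(n);return {k:d[k] for k in d.files}
def ray(c,uv,z):
    uv=np.atleast_2d(np.float64(uv))
    d=np.c_[(uv[:,0]-c["cx"])/c["fx"],-(uv[:,1]-c["cy"])/c["fy"],-np.ones(len(uv))]@c["T"][:3,:3].T
    o=c["T"][:3,3];return o+d*((z-o[2])/d[:,2])[:,None]
def proj(c,P):
    p=(np.atleast_2d(P)-c["T"][:3,3])@c["T"][:3,:3]
    return np.c_[c["cx"]+c["fx"]*p[:,0]/-p[:,2],c["cy"]+c["fy"]*p[:,1]/p[:,2]]
E
python3 - <<'E'
from h import *
c=load("top0.npz");im=c["pixels"]
def crop(x0,x1,y0,y1,n,s,cc=None):
    i=(cc or c)["pixels"][y0:y1,x0:x1,::-1];cv2.imwrite(n,cv2.resize(i,None,fx=s,fy=s,interpolation=cv2.INTER_NEAREST))
crop(135,310,75,215,"pics/t_press.png",4.5)
crop(395,485,185,245,"pics/t_die.png",8)
s=load("side0.npz")
crop(70,310,200,380,"pics/s_press.png",3.3,s)
crop(320,400,160,220,"pics/s_die.png",8,s)
E
```

```text
(no output)
```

View pics/t_press.png

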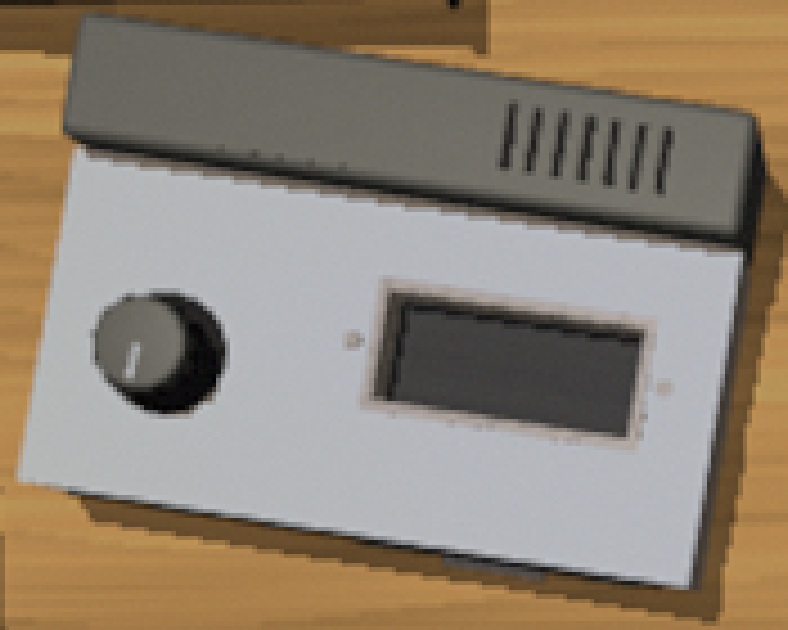

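View pics/t_die.png

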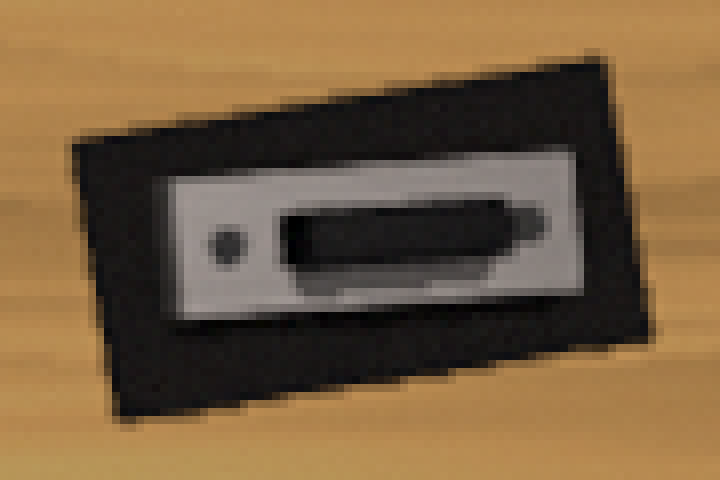

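View pics/s_press.png

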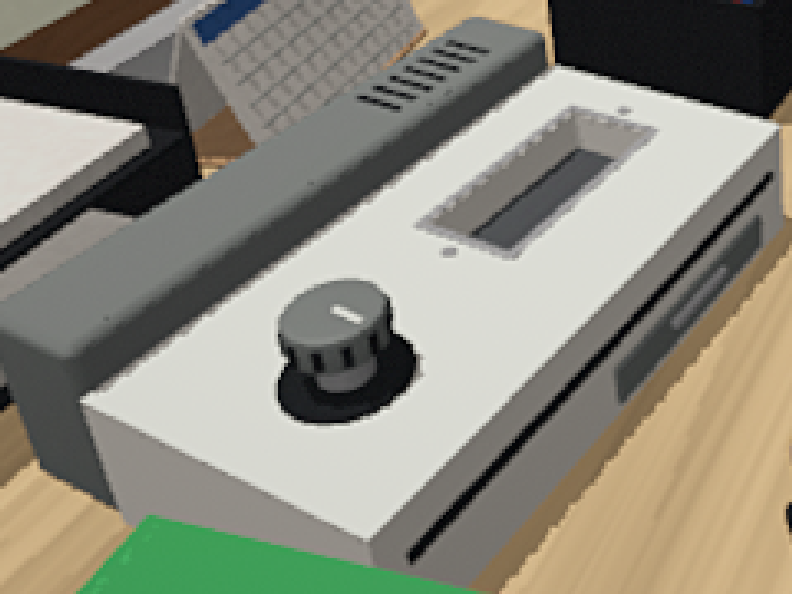

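View pics/s_die.png

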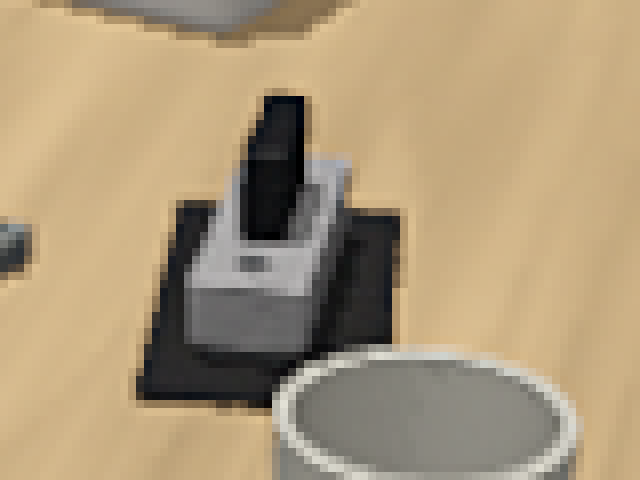

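```bash
python3 - <<'E'
from h import *
c=load("top0.npz");s=load("side0.npz")
im=c["pixels"].astype(int)
# deck: bright white
m=((im.min(2)>135)&(abs(im[...,0]-im[...,2])<45)).astype(np.uint8)
m[:,:130]=0;m[:,310:]=0;m[:75]=0;m[215:]=0
n,l,st,_=cv2.connectedComponentsWithStats(m);k=1+st[1:,4].argmax();m=(l==k).astype(np.uint8)
ct=max(cv2.findContours(m,cv2.RETR_EXTERNAL,cv2.CHAIN_APPROX_NONE)[0],key=cv2.contourArea)
W=ray(c,ct[:,0]-0.0,0.07)[:,:2]
r=cv2.minAreaRect(W.astype(np.float32)*1000);print("deck rect mm",r)
print(np.round(cv2.boxPoints(r),1))
ap=cv2.approxPolyDP(ct,4,True)[:,0];print("poly",ap.tolist());print(np.round(ray(c,ap,.07)[:,:2]*1000,1).tolist())
# pocket: dark inside hull
sub=np.zeros_like(m);sub[125:180,212:285]=1
pk=((im.max(2)<120)&(sub>0)).astype(np.uint8)
ct=max(cv2.findContours(pk,cv2.RETR_EXTERNAL,cv2.CHAIN_APPROX_NONE)[0],key=cv2.contourArea)
r=cv2.minAreaRect((ray(c,ct[:,0],.07)[:,:2]*1000).astype(np.float32));print("pocket",r)
# die steel & pad
sub=np.zeros_like(m);sub[185:245,395:485]=1
st_=((im.min(2)>85)&(abs(im[...,0]-im[...,2])<40)&(sub>0)).astype(np.uint8)
ct=max(cv2.findContours(st_,cv2.RETR_EXTERNAL,cv2.CHAIN_APPROX_NONE)[0],key=cv2.contourArea)
r=cv2.minAreaRect((ray(c,ct[:,0],.036)[:,:2]*1000).astype(np.float32));print("die steel",r)
pd=((im.max(2)<60)&(sub>0)).astype(np.uint8)
ct=max(cv2.findContours(pd,cv2.RETR_EXTERNAL,cv2.CHAIN_APPROX_NONE)[0],key=cv2.contourArea)
r=cv2.minAreaRect((ray(c,ct[:,0],.006)[:,:2]*1000).astype(np.float32));print("pad",r)
def tp(a,x0,y0,sc):return np.array(a)/sc-0.5+[x0,y0]
g=tp([[283,213],[510,199],[515,247],[290,268]],395,185,8)
print("grip top",np.round(ray(c,g,.07)*1000,1).tolist())
k=tp([[140,343]],135,75,4.5);print("stop top",ray(c,k,.107)*1000)
k=tp([[136,342],[130,378]],135,75,4.5);print("mark",ray(c,k,.107)*1000)
# side
k=tp([[335,312]],70,200,3.3);print("side stop",ray(s,k,.107)*1000)
k=tp([[418,222],[573,108],[657,130],[516,256],[370,540],[778,128],[85,403]],70,200,3.3);print("side pocket x4 / deck corners FL FR RL",np.round(ray(s,k,.07)*1000,1))
k=tp([[189,288],[312,295],[351,160],[248,158]],320,160,8);print("side die top",np.round(ray(s,k,.036)*1000,1))
E
```

```text
deck rect mm ((588.033203125, 201.07220458984375), (320.61480712890625, 158.7982940673828), 80.30614471435547)
[[482.8  56.4]
 [639.3  29.7]
 [693.3 345.7]
 [536.8 372.5]]
poly [[151, 108], [139, 181], [287, 204], [299, 131]]
[[692.6, 345.6], [537.2, 370.2], [485.2, 57.3], [638.4, 30.9]]
pocket ((588.4392700195312, 140.1973876953125), (121.5269546508789, 51.455360412597656), 80.40061950683594)
die steel ((461.70050048828125, -271.14398193359375), (38.06349563598633, 107.43231201171875), 3.8051435947418213)
pad ((460.16748046875, -275.0748596191406), (78.0958480834961, 147.5821990966797), 8.325447082519531)
grip top [[467.2, -238.6, 70.0], [470.2, -296.8, 70.0], [457.8, -297.8, 70.0], [453.0, -240.1, 70.0]]
stop top [[594.81200717 300.07363018 107.        ]]
mark [[595.29203041 301.89816312 107.        ]
 [579.00462314 304.54360496 107.        ]]
side stop [[592.24093542 303.56726669 107.        ]]
side pocket x4 / deck corners FL FR RL [[628.7 196.7  70. ]
 [604.7  73.7  70. ]
 [547.9  82.3  70. ]
 [567.3 207.4  70. ]
 [535.2 372.1  70. ]
 [483.   61.2  70. ]
 [690.7 346.3  70. ]]
side die top [[ 475.1 -208.3   36. ]
 [ 437.2 -213.9   36. ]
 [ 445.9 -322.5   36. ]
 [ 480.1 -314.7   36. ]]
```

>>> step_arm --moves '[{"xyz":[0,0,0],"rot":[0,0,-0.18]},{"xyz":[0,0,0],"rot":[0,0,-0.18]},{"xyz":[0,0,0],"rot":[0,0,-0.18]},{"xyz":[0,0,0],"rot":[0,0,-0.18]},{"xyz":[0,0,0],"rot":[0,0,-0.18]},{"xyz":[0,0,0],"rot":[0,0,-0.18]},{"xyz":[0,0,0],"rot":[0,0,-0.18]},{"xyz":[0,0,0],"rot":[0,0,-0.18]}]' --fingers 1

```text
time: 1.15
eef_pos: [0.1571, -0.5269, 0.231]
eef_rot: [0.646, 0.763, 0.0, -0.0]
force: [0.6, -0.3, 0.5]
opening: 1.002
```

```bash
cat > st.py <<'E'
import sys;from bench import bot
from h import *
from scipy.spatial.transform import Rotation as R
# usage: st.py x y z [yaw] -> tool-axis shift in cm to the target, turn about tool z
o=bot.get_obs();M=R.from_quat(o["eef_rot"]).as_matrix();yaw=np.arctan2(M[1,0],M[0,0])
print("t %.2f"%o["time"],"p",np.round(o["eef_pos"],4),"yaw %.3f"%yaw,"tilt",np.round(M[:,2],4),"F",np.round(o["force"],1),"M",np.round(o["moment"],2),"open %.3f"%o["opening"],"q",np.round(o["q"],2))
a=[float(v) for v in sys.argv[1:]]
if a:
    print("shift cm",np.round(M.T@(np.array(a[:3])-o["eef_pos"])*100,2), "rotz",round(yaw-a[3],3) if len(a)>3 else "")
E
python3 st.py .594 .302 .2
```

```text
t 1.15 p [ 0.1571 -0.5269  0.231 ] yaw 1.736 tilt [-0.e+00  7.e-04 -1.e+00] F [ 0.6 -0.3  0.5] M [-0.04  0.01  0.01] open 1.002 q [-1.5   0.38  1.3   0.    1.46 -1.66]
shift cm [74.59 56.7   3.16] rotz
```

>>> step_arm --moves '[{"xyz":[4.6,3.5,0],"rot":[0,0,0]},{"xyz":[4.6,3.5,0],"rot":[0,0,0]},{"xyz":[4.6,3.5,0],"rot":[0,0,0]},{"xyz":[4.6,3.5,0],"rot":[0,0,0]},{"xyz":[4.6,3.5,0],"rot":[0,0,0]},{"xyz":[4.6,3.5,0],"rot":[0,0,0]},{"xyz":[4.6,3.5,0],"rot":[0,0,0]},{"xyz":[4.6,3.5,0],"rot":[0,0,0]}]' --fingers 0

```text
time: 2.15
eef_pos: [0.3759, -0.1176, 0.2314]
eef_rot: [0.649, 0.761, 0.0, 0.0]
force: [0.8, -0.3, 0.8]
opening: -0.001
```

>>> step_arm --moves '[{"xyz":[4.6,3.5,0],"rot":[0,0,0]},{"xyz":[4.6,3.5,0],"rot":[0,0,0]},{"xyz":[4.6,3.5,0],"rot":[0,0,0]},{"xyz":[4.6,3.5,0],"rot":[0,0,0]},{"xyz":[4.6,3.5,0],"rot":[0,0,0]},{"xyz":[4.6,3.5,0.5],"rot":[0,0,0]},{"xyz":[4.6,3.5,0.5],"rot":[0,0,0]},{"xyz":[4,4,0.5],"rot":[0,0,0]}]'

```text
time: 3.15
eef_pos: [0.5998, 0.2853, 0.216]
eef_rot: [0.648, 0.761, -0.0, -0.0]
force: [1.5, -0.7, 1.2]
opening: -0.003
```

```bash
cat > snap.py <<'E'
import sys;from bench import bot
from h import *
n,t=sys.argv[1:3]
c=bot.capture(n);cv2.imwrite(f"pics/{t}.png",c["pixels"][:,:,::-1]);np.savez(f"{t}.npz",**{k:np.array(v) for k,v in c.items()})
E
python3 st.py .594 .302 .16;python3 snap.py wrist w1
```

```text
t 3.15 p [0.5998 0.2853 0.216 ] yaw 1.731 tilt [-4.e-04 -1.e-04 -1.e+00] F [ 1.5 -0.7  1.2] M [-0.06  0.03  0.02] open -0.003 q [ 0.27  0.6   0.97 -0.    1.58  0.11]
shift cm [ 1.74 -0.31  5.6 ] rotz
```

View pics/w1.png

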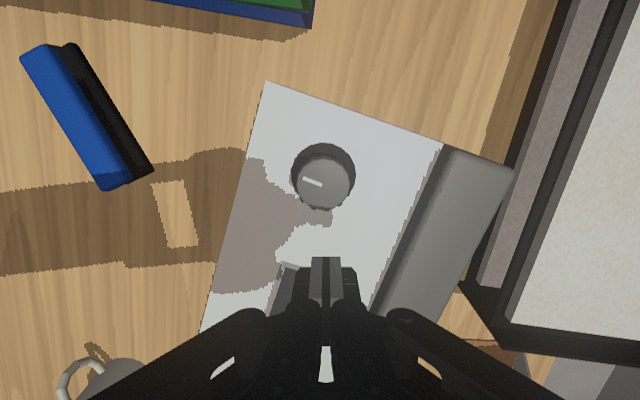

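The wrist view shows the button disc at about (325,182), in front of the closed fingertips.

```bash
python3 - <<'E'
from h import *
c=load("w1.npz")
cv2.imwrite("pics/w1c.png",cv2.resize(c["pixels"][130:225,270:380,::-1],None,fx=6,fy=6,interpolation=cv2.INTER_CUBIC))
print(proj(c,[.594,.302,.107]),proj(c,[.587,.14,.07]), ray(c,[325,182],.107), ray(c,[[265,81],[443,143]],.07))
y=np.array([.1684,.9857]);x=np.array([.9857,-.1684]);d=np.array([.588,.2011])
print("deck FL, RL expected",d-.08*x+.16*y,d+.08*x+.16*y)
E
```

```text
[[320.87919491 185.14371425]] [[290.63002544 323.80564049]] [[0.59678533 0.30501657 0.107     ]] [[0.53643222 0.37161226 0.07      ]
 [0.69327382 0.34627054 0.07      ]]
deck FL, RL expected [0.536088 0.372284] [0.6938  0.34534]
```

View pics/w1c.png

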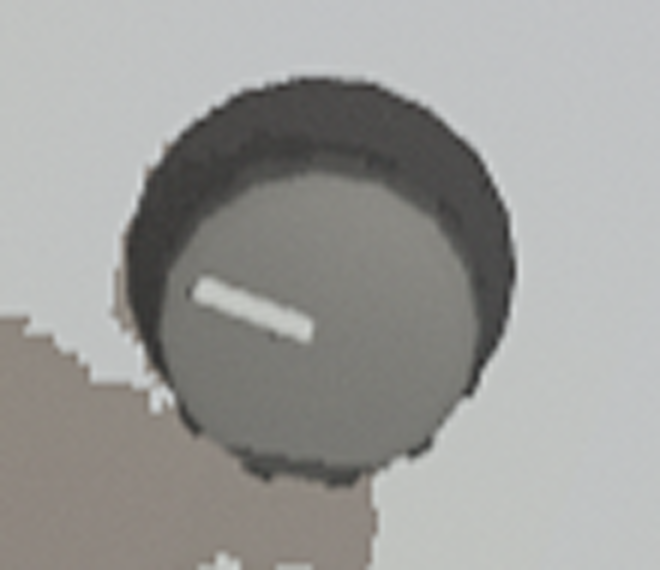

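```bash
python3 st.py .595 .3025 .112
```

```text
t 3.20 p [0.6019 0.2895 0.2132] yaw 1.733 tilt [-0.0016  0.0014 -1.    ] F [-4.6 -0.3 -2.7] M [-0.01  0.16  0.02] open -0.002 q [0.27 0.61 0.96 0.   1.58 0.11]
shift cm [ 1.37 -0.45 10.13] rotz
```

>>> step_arm --moves '[{"xyz":[0.8,0.1,2],"rot":[0,0,0]},{"xyz":[0.8,0.1,2],"rot":[0,0,0]},{"xyz":[0,0,2],"rot":[0,0,0]},{"xyz":[0,0,2],"rot":[0,0,0]},{"xyz":[0,0,1],"rot":[0,0,0]},{"xyz":[0,0,0.6],"rot":[0,0,0]},{"xyz":[0,0,0],"rot":[0,0,0]},{"xyz":[0,0,0],"rot":[0,0,0]}]'

```text
time: 4.2
eef_pos: [0.5992, 0.2994, 0.1211]
eef_rot: [0.649, 0.761, 0.001, 0.0]
force: [0.3, -0.1, 0.3]
opening: -0.002
```

```bash
python3 st.py .595 .3025 .100;python3 snap.py side s1; python3 -c "
from h import *
c=load('s1.npz');cv2.imwrite('pics/s1c.png',cv2.resize(c['pixels'][200:380,70:310,::-1],None,fx=3.3,fy=3.3))"
```

```text
t 4.20 p [0.5992 0.2994 0.1211] yaw 1.730 tilt [ 1.2e-03  4.0e-04 -1.0e+00] F [ 0.3 -0.1  0.3] M [ 0.02 -0.01  0.  ] open -0.002 q [0.29 0.68 1.1  0.   1.37 0.13]
shift cm [ 0.37 -0.37  2.11] rotz
```

View pics/s1c.png

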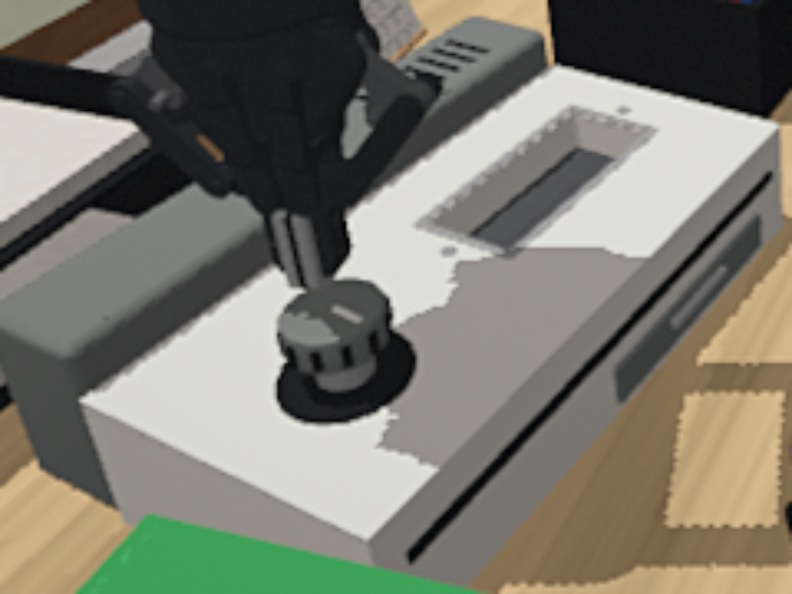

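>>> step_arm --moves '[{"xyz":[0.37,-0.37,0.5],"rot":[0,0,0]},{"xyz":[0,0,0.4],"rot":[0,0,0]},{"xyz":[0,0,0.3],"rot":[0,0,0]},{"xyz":[0,0,0.3],"rot":[0,0,0]},{"xyz":[0,0,0.3],"rot":[0,0,0]},{"xyz":[0,0,0.3],"rot":[0,0,0]},{"xyz":[0,0,0],"rot":[0,0,0]},{"xyz":[0,0,0],"rot":[0,0,0]}]'

```text
time: 5.25
eef_pos: [0.5948, 0.3025, 0.1]
eef_rot: [0.649, 0.761, 0.0, 0.0]
force: [-1.9, -0.5, 6.8]
opening: -0.003
```

```bash
python3 st.py .595 .3025 .100;python3 snap.py side s2; python3 -c "
from h import *
c=load('s2.npz');cv2.imwrite('pics/s2c.png',cv2.resize(c['pixels'][200:380,70:310,::-1],None,fx=3.3,fy=3.3))"
```

```text
t 5.25 p [0.5948 0.3025 0.1   ] yaw 1.730 tilt [ 9.e-04  3.e-04 -1.e+00] F [-1.9 -0.5  6.8] M [-0.09  0.38  0.04] open -0.003 q [0.29 0.69 1.13 0.   1.32 0.13]
shift cm [-0.    0.02  0.  ] rotz
```

View pics/s2c.png

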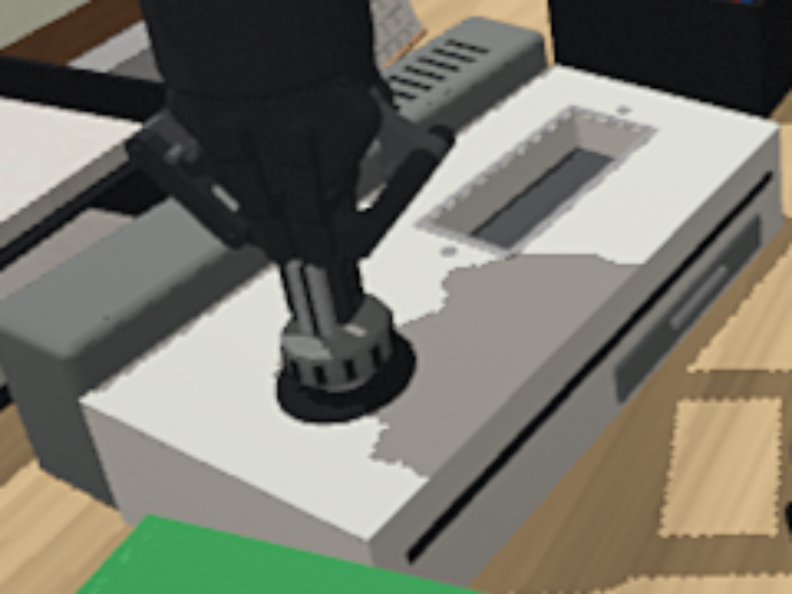

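Pressed to z=0.100 with 6.8 N. A little more will make sure it has bottomed out, then I'll lift off.

>>> step_arm --moves '[{"xyz":[0,0,0.15],"rot":[0,0,0]},{"xyz":[0,0,0.05],"rot":[0,0,0]},{"xyz":[0,0,0],"rot":[0,0,0]},{"xyz":[0,0,0],"rot":[0,0,0]},{"xyz":[0,0,0],"rot":[0,0,0]},{"xyz":[0,0,0],"rot":[0,0,0]},{"xyz":[0,0,0],"rot":[0,0,0]},{"xyz":[0,0,0],"rot":[0,0,0]}]'

```text
time: 6.3
eef_pos: [0.595, 0.3025, 0.0998]
eef_rot: [0.649, 0.761, 0.001, 0.001]
force: [-5.5, -1.6, 15.8]
opening: -0.002
```

>>> step_arm --moves '[{"xyz":[0,0,-0.3],"rot":[0,0,0]},{"xyz":[0,0,-0.5],"rot":[0,0,0]},{"xyz":[0,0,-1],"rot":[0,0,0]},{"xyz":[0,0,-1],"rot":[0,0,0]},{"xyz":[0,0,-1],"rot":[0,0,0]},{"xyz":[0,0,-0.5],"rot":[0,0,0]},{"xyz":[0,0,0],"rot":[0,0,0]},{"xyz":[0,0,0],"rot":[0,0,0]}]'

```text
time: 7.3
eef_pos: [0.5945, 0.3023, 0.14]
eef_rot: [0.649, 0.761, -0.0, -0.0]
force: [-0.5, 0.3, 0.1]
opening: -0.004
```

>>> step_arm --moves '[{"xyz":[0,0,0],"rot":[0,0,0]},{"xyz":[0,0,0],"rot":[0,0,0]},{"xyz":[0,0,0],"rot":[0,0,0]},{"xyz":[0,0,0],"rot":[0,0,0]},{"xyz":[0,0,0],"rot":[0,0,0]},{"xyz":[0,0,0],"rot":[0,0,0]},{"xyz":[0,0,0],"rot":[0,0,0]},{"xyz":[0,0,0],"rot":[0,0,0]}]' --fingers 1

```text
time: 8.3
eef_pos: [0.5947, 0.3024, 0.1403]
eef_rot: [0.649, 0.761, 0.0, 0.0]
force: [-0.1, -0.1, -0.1]
opening: 0.998
```

```bash
python3 st.py .595 .3025 .08;python3 snap.py side s3; python3 -c "
from h import *
c=load('s3.npz');cv2.imwrite('pics/s3c.png',cv2.resize(c['pixels'][200:380,70:310,::-1],None,fx=3.3,fy=3.3))"
```

```text
t 8.30 p [0.5947 0.3024 0.1403] yaw 1.730 tilt [ 0.  0. -1.] F [-0.1 -0.1 -0.1] M [0.03 0.06 0.03] open 0.998 q [0.29 0.65 1.08 0.   1.41 0.13]
shift cm [0.   0.04 6.03] rotz
```

View pics/s3c.png

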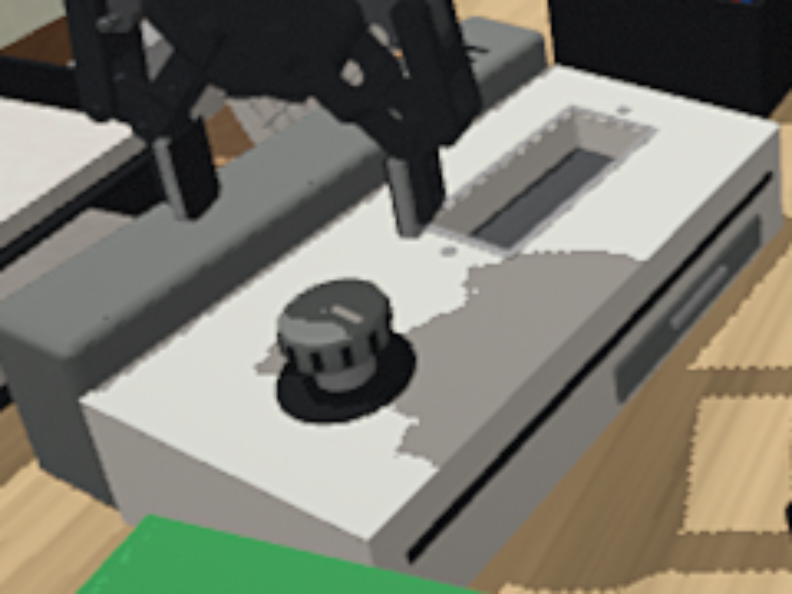

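The button bottomed out (15.8 N with no further travel) and is up again. Next I'll go down around the head and grip it.

>>> step_arm --moves '[{"xyz":[0,0,1.2],"rot":[0,0,0]},{"xyz":[0,0,1.2],"rot":[0,0,0]},{"xyz":[0,0,1.2],"rot":[0,0,0]},{"xyz":[0,0,1.2],"rot":[0,0,0]},{"xyz":[0,0,0.8],"rot":[0,0,0]},{"xyz":[0,0,0.6],"rot":[0,0,0]},{"xyz":[0,0,0],"rot":[0,0,0]},{"xyz":[0,0,0],"rot":[0,0,0]}]'

```text
time: 9.35
eef_pos: [0.5949, 0.3025, 0.0787]
eef_rot: [0.649, 0.761, 0.0, 0.0]
force: [0.7, -0.3, -0.3]
opening: 1.002
```

>>> step_arm --moves '[{"xyz":[0,0,0],"rot":[0,0,0]},{"xyz":[0,0,0],"rot":[0,0,0]},{"xyz":[0,0,0],"rot":[0,0,0]},{"xyz":[0,0,0],"rot":[0,0,0]},{"xyz":[0,0,0],"rot":[0,0,0]},{"xyz":[0,0,0],"rot":[0,0,0]},{"xyz":[0,0,0],"rot":[0,0,0]},{"xyz":[0,0,0],"rot":[0,0,0]}]' --fingers 0

```text
time: 10.35
eef_pos: [0.5947, 0.3024, 0.0784]
eef_rot: [0.649, 0.761, 0.0, 0.0]
force: [0.6, -0.0, 1.1]
opening: 0.499
```

```bash
python3 st.py .595 .3025 .078;python3 snap.py side s4; python3 -c "
from h import *
c=load('s4.npz');cv2.imwrite('pics/s4c.png',cv2.resize(c['pixels'][200:380,70:310,::-1],None,fx=3.3,fy=3.3))"
```

```text
t 10.35 p [0.5947 0.3024 0.0784] yaw 1.730 tilt [ 1.e-04  0.e+00 -1.e+00] F [ 0.6 -0.   1.1] M [ 0.02 -0.06  0.01] open 0.499 q [0.29 0.71 1.15 0.   1.28 0.13]
shift cm [0.   0.03 0.04] rotz
```

View pics/s4c.png

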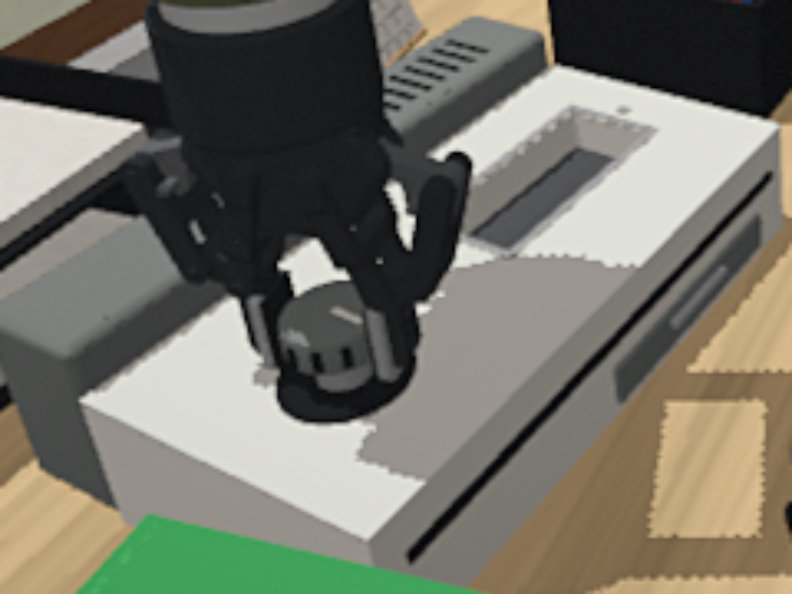

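The head is gripped at its rim (opening 0.50) and still up. Turning clockwise now, which is +z in the tool frame.

>>> step_arm --moves '[{"xyz":[0,0,0],"rot":[0,0,0.1]},{"xyz":[0,0,0],"rot":[0,0,0.1]},{"xyz":[0,0,0],"rot":[0,0,0.1]},{"xyz":[0,0,0],"rot":[0,0,0.1]},{"xyz":[0,0,0],"rot":[0,0,0.1]},{"xyz":[0,0,0],"rot":[0,0,0.1]},{"xyz":[0,0,0],"rot":[0,0,0.05]},{"xyz":[0,0,0],"rot":[0,0,0]}]'

```text
time: 11.4
eef_pos: [0.596, 0.3022, 0.0788]
eef_rot: [0.858, 0.514, 0.002, 0.001]
force: [6.1, -0.5, 0.3]
opening: 0.501
```

```bash
python3 st.py .595 .3025 .078
```

```text
t 11.40 p [0.596  0.3022 0.0788] yaw 1.079 tilt [ 3.3e-03  3.0e-04 -1.0e+00] F [ 6.1 -0.5  0.3] M [-0.08 -0.84 -0.03] open 0.501 q [ 0.29  0.71  1.15 -0.    1.27  0.78]
shift cm [-0.02 -0.1   0.08] rotz
```

>>> step_arm --moves '[{"xyz":[0,0,0],"rot":[0,0,0.05]},{"xyz":[0,0,0],"rot":[0,0,0.05]},{"xyz":[0,0,0],"rot":[0,0,0.03]},{"xyz":[0,0,0],"rot":[0,0,0.03]},{"xyz":[0,0,0],"rot":[0,0,0.02]},{"xyz":[0,0,0],"rot":[0,0,0]},{"xyz":[0,0,0],"rot":[0,0,0]},{"xyz":[0,0,0],"rot":[0,0,0]}]'

```text
time: 12.4
eef_pos: [0.5963, 0.302, 0.0789]
eef_rot: [0.901, 0.435, 0.002, 0.001]
force: [7.1, -0.9, 0.8]
opening: 0.493
```

```bash
python3 st.py .595 .3025 .078
```

```text
t 12.40 p [0.5963 0.302  0.0789] yaw 0.899 tilt [ 4.e-03  1.e-04 -1.e+00] F [ 7.1 -0.9  0.8] M [-0.2  -0.94 -0.06] open 0.493 q [ 0.29  0.71  1.15 -0.    1.27  0.96]
shift cm [-0.04 -0.13  0.09] rotz
```

>>> step_arm --moves '[{"xyz":[0,0,0],"rot":[0,0,0.03]},{"xyz":[0,0,0],"rot":[0,0,0.03]},{"xyz":[0,0,0],"rot":[0,0,0.03]},{"xyz":[0,0,0],"rot":[0,0,0.03]},{"xyz":[0,0,0],"rot":[0,0,0.02]},{"xyz":[0,0,0],"rot":[0,0,0]},{"xyz":[0,0,0],"rot":[0,0,0]},{"xyz":[0,0,0],"rot":[0,0,0]}]'

```text
time: 13.4
eef_pos: [0.5971, 0.3024, 0.0789]
eef_rot: [0.928, 0.372, 0.003, 0.001]
force: [9.8, 0.6, -1.4]
opening: 0.497
```

```bash
python3 st.py .595 .3025 .078;python3 snap.py side s5; python3 -c "
from h import *
c=load('s5.npz');cv2.imwrite('pics/s5c.png',cv2.resize(c['pixels'][200:380,70:310,::-1],None,fx=3.3,fy=3.3))"
```

```text
t 13.40 p [0.5971 0.3024 0.0789] yaw 0.763 tilt [ 6.5e-03  2.0e-04 -1.0e+00] F [ 9.8  0.6 -1.4] M [ 0.1  -1.58  1.64] open 0.497 q [ 0.29  0.71  1.15 -0.    1.27  1.1 ]
shift cm [-0.14 -0.15  0.09] rotz
```

View pics/s5c.png

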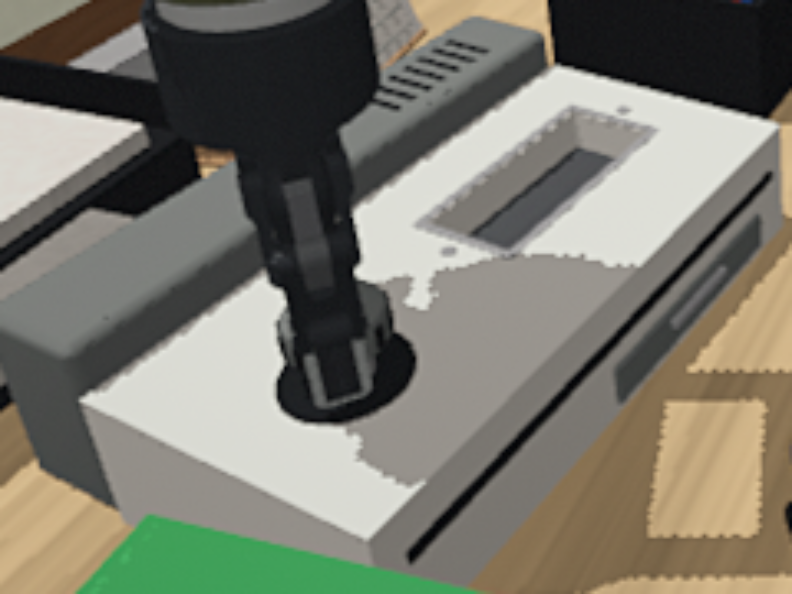

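Moment about z jumped from -0.06 to 1.64 N m after about 0.95 rad, so the end stop is reached. Releasing and lifting.

>>> step_arm --moves '[{"xyz":[0,0,0],"rot":[0,0,0]},{"xyz":[0,0,0],"rot":[0,0,0]},{"xyz":[0,0,0],"rot":[0,0,0]},{"xyz":[0,0,0],"rot":[0,0,0]},{"xyz":[0,0,0],"rot":[0,0,0]},{"xyz":[0,0,0],"rot":[0,0,0]},{"xyz":[0,0,-1],"rot":[0,0,0]},{"xyz":[0,0,-2],"rot":[0,0,0]}]' --fingers 1

```text
time: 14.45
eef_pos: [0.5944, 0.3023, 0.1086]
eef_rot: [0.929, 0.371, -0.001, -0.0]
force: [0.2, -0.3, 0.5]
opening: 1.001
```

>>> step_arm --moves '[{"xyz":[0,0,-3],"rot":[0,0,0]},{"xyz":[0,0,-3],"rot":[0,0,0]},{"xyz":[0,0,-3],"rot":[0,0,-0.15]},{"xyz":[0,0,-2],"rot":[0,0,-0.15]},{"xyz":[0,0,0],"rot":[0,0,-0.15]},{"xyz":[0,0,0],"rot":[0,0,-0.15]},{"xyz":[0,0,0],"rot":[0,0,-0.15]},{"xyz":[0,0,0],"rot":[0,0,-0.12]}]'

```text
time: 15.45
eef_pos: [0.5946, 0.3024, 0.2192]
eef_rot: [0.684, 0.729, 0.0, 0.0]
force: [0.0, -0.6, 0.3]
opening: 1.004
```

```bash
python3 st.py .46 -.27 .22 1.637;python3 snap.py top t6; python3 -c "
from h import *
c=load('t6.npz');cv2.imwrite('pics/t6c.png',c['pixels'][:,:,::-1])"
python3 snap.py wrist w6;python3 snap.py side s6; python3 -c "
from h import *
c=load('s6.npz');cv2.imwrite('pics/s6c.png',cv2.resize(c['pixels'][200:380,70:310,::-1],None,fx=3.3,fy=3.3))"
```

```text
t 15.45 p [0.5946 0.3024 0.2192] yaw 1.634 tilt [ 8.e-04  2.e-04 -1.e+00] F [ 0.  -0.6  0.3] M [0.02 0.03 0.01] open 1.004 q [0.29 0.6  0.95 0.   1.59 0.23]
shift cm [-56.27 -17.06  -0.11] rotz -0.003
```

View pics/w6.png

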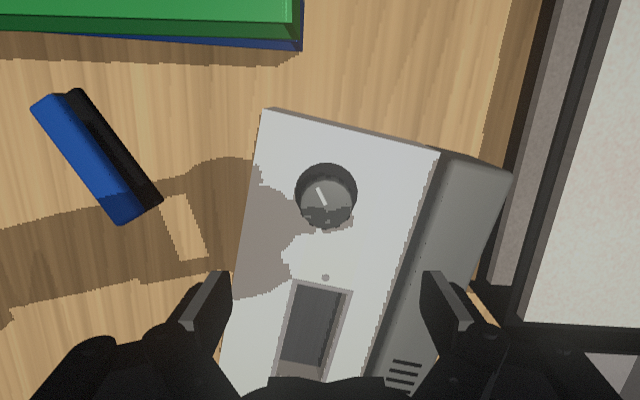

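View pics/s6c.png

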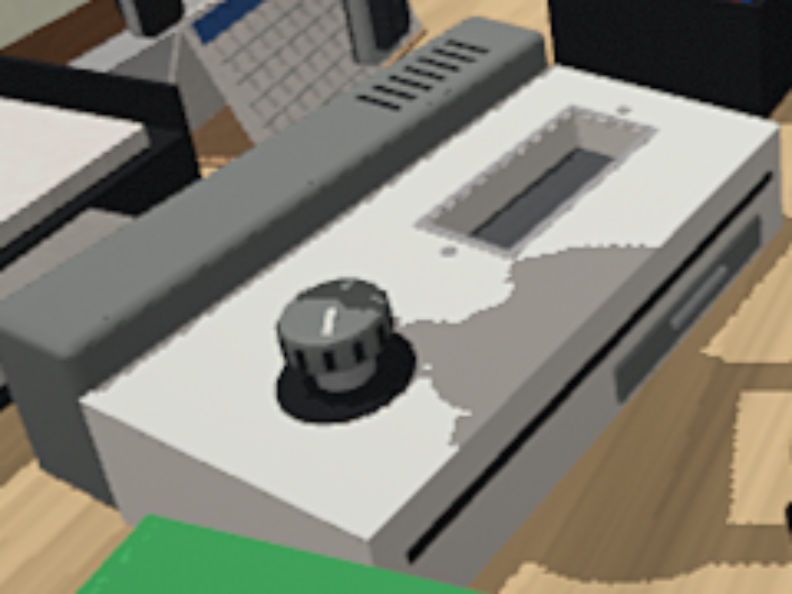

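```bash
python3 - <<'E'
from h import *
for n,box in (("w1",(295,150,355,205)),("w6",(300,175,355,225))):
    c=load(n+".npz");x0,y0,x1,y1=box
    im=c["pixels"].astype(int)[y0:y1,x0:x1]
    d=im.min(2)-cv2.medianBlur(c["pixels"],15).astype(int).min(2)[y0:y1,x0:x1]
    m=(d>35).astype(np.uint8);k,l,s,ce=cv2.connectedComponentsWithStats(m)
    for j in range(1,k):
        if s[j,4]<15: continue
        p=np.argwhere(l==j)[:,::-1]+[x0,y0];W=ray(c,p,.107)[:,:2]
        w,v=np.linalg.eigh(np.cov(W.T));print(n,s[j,4],p.mean(0),"size mm",2e3*np.sqrt(3*w),"ang",np.arctan2(v[1,1],v[0,1])%np.pi, W.mean(0))
E
```

```text
w1 81 [311.50617284 181.        ] size mm [ 3.14964591 16.52513278] ang 2.919965086673171 [0.58627005 0.30412432]
w1 18 [296.11111111 195.44444444] size mm [3.05005791 4.74578387] ang 1.8612634064443465 [0.5759449  0.29055662]
w6 78 [320.94871795 195.88461538] size mm [ 3.21848544 16.16812591] ang 2.075793968620413 [0.59097999 0.30995969]
```

Head turned 0.84 rad to about 0.896 by its mark (measured from the punch's -x), so it is at the 0.9 stop. Moving to view the die.

>>> step_arm --moves '[{"xyz":[-4.4,-1.2,0],"rot":[0,0,0]},{"xyz":[-4.4,-1.2,0],"rot":[0,0,0]},{"xyz":[-4.4,-1.2,0],"rot":[0,0,0]},{"xyz":[-4.4,-1.2,0],"rot":[0,0,0]},{"xyz":[-4.4,-1.2,0],"rot":[0,0,0]},{"xyz":[-4.4,-1.2,0],"rot":[0,0,0]},{"xyz":[-4.4,-1.2,0],"rot":[0,0,0]},{"xyz":[-4.4,-1.2,0],"rot":[0,0,0]}]'

```text
time: 16.6
eef_pos: [0.5192, -0.0561, 0.2189]
eef_rot: [0.687, 0.727, 0.0, 0.0]
force: [0.4, 0.8, 0.4]
opening: 1.004
```

>>> step_arm --moves '[{"xyz":[-4.5,-1.2,0],"rot":[0,0,0]},{"xyz":[-4.5,-1.2,0],"rot":[0,0,0]},{"xyz":[-4.5,-1.2,0],"rot":[0,0,0]},{"xyz":[-4.5,-1.2,0],"rot":[0,0,0]},{"xyz":[-4.5,-1.2,0],"rot":[0,0,0]},{"xyz":[-4.4,-1.1,0],"rot":[0,0,0]},{"xyz":[0,0,0],"rot":[0,0,0]},{"xyz":[0,0,0],"rot":[0,0,0]}]'

```text
time: 17.6
eef_pos: [0.4646, -0.3268, 0.2185]
eef_rot: [0.686, 0.727, 0.0, -0.0]
force: [0.9, 0.3, 0.1]
opening: 1.0
```

```bash
python3 snap.py wrist w7; python3 st.py
```

```text
t 17.65 p [ 0.4648 -0.3264  0.2186] yaw 1.630 tilt [ 2.e-04  2.e-04 -1.e+00] F [-0.5 -0.3  0.1] M [-0.05  0.01 -0.01] open 1.002 q [-0.82  0.42  1.27  0.    1.45 -0.88]
```

View pics/w7.png

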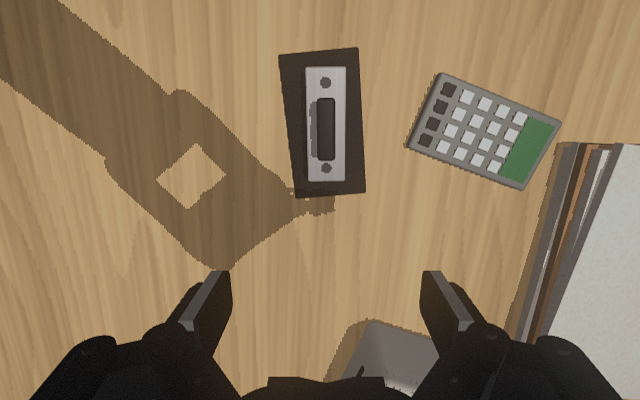

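The die is at about (325,125) with its dark grip at (325,128). Measuring it.

```bash
cat > die.py <<'E'
import sys
from h import *
c=load(sys.argv[1]+".npz");im=c["pixels"].astype(int);x0,y0,x1,y1=map(int,sys.argv[2:6])
sub=np.zeros(im.shape[:2],bool);sub[y0:y1,x0:x1]=1
def rect(m,z,n):
    ct=max(cv2.findContours(m.astype(np.uint8),cv2.RETR_EXTERNAL,cv2.CHAIN_APPROX_NONE)[0],key=cv2.contourArea)
    W=(ray(c,ct[:,0],z)[:,:2]*1000).astype(np.float32)
    r=cv2.minAreaRect(W);print(n,np.round(r[0],1),np.round(r[1],1),round(r[2],2),"px",ct[:,0].mean(0).round())
rect(sub&(im.min(2)>110)&(abs(im[...,0]-im[...,2])<35),.036,"steel top")
m=sub&(im.max(2)<75)
ct=[k for k in cv2.findContours(m.astype(np.uint8),cv2.RETR_LIST,cv2.CHAIN_APPROX_NONE)[0] if cv2.contourArea(k)>150]
for k in ct: print(len(k),cv2.boundingRect(k),cv2.contourArea(k))
cv2.imwrite("pics/%s_c.png"%sys.argv[1],cv2.resize(c["pixels"][y0:y1,x0:x1,::-1],None,fx=4,fy=4,interpolation=cv2.INTER_CUBIC))
E
python3 die.py w7 275 40 370 200; python3 -c "
from h import *
c=load('w7.npz');print(proj(c,[.4648,-.3264,.2186]),proj(c,[.4617,-.271,.036]))"
```

```text
steel top [ 461.8 -270.5] [ 36.7 105.4] 3.57 px [326. 123.]
149 (316, 98, 19, 63) 1041.5
307 (304, 65, 44, 118) 4697.5
432 (279, 48, 87, 150) 10672.0
[[325.10408816 276.1799273 ]] [[325.41943576 126.96025727]]
```

View pics/w7_c.png

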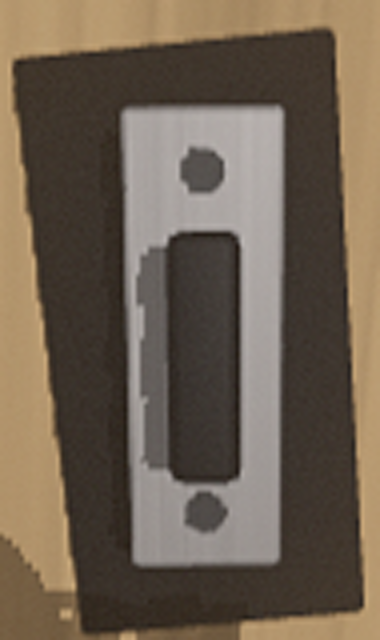

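```bash
python3 st.py .4618 -.2707 .04 1.635
```

```text
t 17.65 p [ 0.4648 -0.3264  0.2186] yaw 1.630 tilt [ 2.e-04  2.e-04 -1.e+00] F [-0.5 -0.3  0.1] M [-0.05  0.01 -0.01] open 1.002 q [-0.82  0.42  1.27  0.    1.45 -0.88]
shift cm [ 5.58  0.03 17.86] rotz -0.005
```

>>> step_arm --moves '[{"xyz":[1.86,0.01,1],"rot":[0,0,-0.005]},{"xyz":[1.86,0.01,2],"rot":[0,0,0]},{"xyz":[1.86,0.01,3],"rot":[0,0,0]},{"xyz":[0,0,3],"rot":[0,0,0]},{"xyz":[0,0,3],"rot":[0,0,0]},{"xyz":[0,0,1],"rot":[0,0,0]},{"xyz":[0,0,0],"rot":[0,0,0]},{"xyz":[0,0,0],"rot":[0,0,0]}]'

```text
time: 18.65
eef_pos: [0.4619, -0.2718, 0.0895]
eef_rot: [0.684, 0.729, 0.0, 0.001]
force: [-0.3, -0.4, 0.5]
opening: 1.0
```

```bash
python3 st.py .4618 -.2707 .04 1.635; python3 snap.py wrist w8
```

```text
t 18.65 p [ 0.4619 -0.2718  0.0895] yaw 1.635 tilt [ 0.0015 -0.0014 -1.    ] F [-0.3 -0.4  0.5] M [ 0.01 -0.02  0.03] open 1.000 q [-0.75  0.5   1.55  0.    1.09 -0.82]
shift cm [ 0.12 -0.01  4.95] rotz -0.0
```

View pics/w8.png

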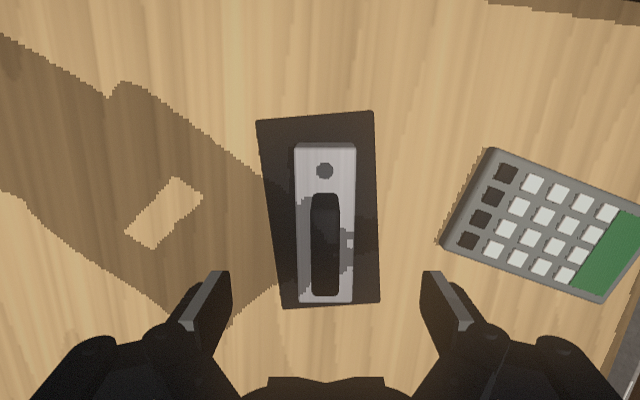

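>>> step_arm --moves '[{"xyz":[0.1,0,1],"rot":[0,0,0]},{"xyz":[0,0,1],"rot":[0,0,0]},{"xyz":[0,0,1],"rot":[0,0,0]},{"xyz":[0,0,1],"rot":[0,0,0]},{"xyz":[0,0,0.6],"rot":[0,0,0]},{"xyz":[0,0,0.2],"rot":[0,0,0]},{"xyz":[0,0,0],"rot":[0,0,0]},{"xyz":[0,0,0],"rot":[0,0,0]}]'

```text
time: 19.7
eef_pos: [0.4615, -0.2708, 0.0406]
eef_rot: [0.684, 0.729, -0.0, 0.0]
force: [-0.2, 0.5, -0.5]
opening: 1.001
```

```bash
python3 st.py .4618 -.2707 .04 1.635
```

```text
t 19.70 p [ 0.4615 -0.2708  0.0406] yaw 1.635 tilt [ 5.e-04 -4.e-04 -1.e+00] F [-0.2  0.5 -0.5] M [-0.   -0.01 -0.01] open 1.001 q [-0.75  0.57  1.6  -0.    0.97 -0.82]
shift cm [0.01 0.04 0.06] rotz -0.0
```

>>> step_arm --moves '[{"xyz":[0,0,0],"rot":[0,0,0]},{"xyz":[0,0,0],"rot":[0,0,0]},{"xyz":[0,0,0],"rot":[0,0,0]},{"xyz":[0,0,0],"rot":[0,0,0]},{"xyz":[0,0,0],"rot":[0,0,0]},{"xyz":[0,0,0],"rot":[0,0,0]},{"xyz":[0,0,0],"rot":[0,0,0]},{"xyz":[0,0,0],"rot":[0,0,0]}]' --fingers 0

```text
time: 20.7
eef_pos: [0.4615, -0.2707, 0.0405]
eef_rot: [0.684, 0.729, 0.0, 0.0]
force: [1.1, 0.2, 4.1]
opening: 0.176
```

```bash
python3 st.py .4618 -.2707 .04 1.635;  python3 snap.py wrist w9
```

```text
t 20.70 p [ 0.4615 -0.2707  0.0405] yaw 1.635 tilt [ 4.e-04 -3.e-04 -1.e+00] F [1.1 0.2 4.1] M [ 0.04 -0.05  0.04] open 0.176 q [-0.75  0.57  1.6   0.    0.97 -0.82]
shift cm [0.   0.03 0.05] rotz -0.0
```

View pics/w9.png

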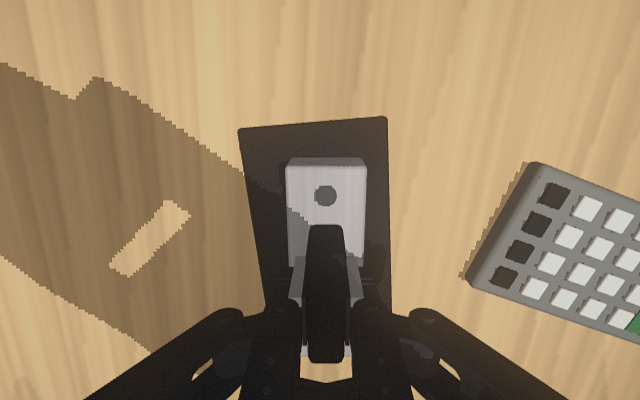

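The grip is held (opening 0.176, about 15 mm). Lifting.

>>> step_arm --moves '[{"xyz":[0,0,-0.5],"rot":[0,0,0]},{"xyz":[0,0,-1.5],"rot":[0,0,0]},{"xyz":[0,0,-3],"rot":[0,0,0]},{"xyz":[0,0,-4],"rot":[0,0,0]},{"xyz":[0,0,-4],"rot":[0,0,0]},{"xyz":[0,0,-4],"rot":[0,0,0]},{"xyz":[0,0,-2],"rot":[0,0,0]},{"xyz":[0,0,-1],"rot":[0,0,0]}]'

```text
time: 21.75
eef_pos: [0.4612, -0.2706, 0.2419]
eef_rot: [0.684, 0.729, -0.0, 0.001]
force: [-0.7, 0.3, -2.6]
opening: 0.175
```

>>> step_arm --moves '[{"xyz":[0,0,0],"rot":[0,0,0.03]},{"xyz":[0,0,0],"rot":[0,0,0.04]},{"xyz":[0,0,0],"rot":[0,0,0.04]},{"xyz":[0,0,0],"rot":[0,0,0.04]},{"xyz":[0,0,0],"rot":[0,0,0.04]},{"xyz":[0,0,0],"rot":[0,0,0.03]},{"xyz":[0,0,0],"rot":[0,0,0.01]},{"xyz":[0,0,0],"rot":[0,0,0]}]'

```text
time: 22.75
eef_pos: [0.4613, -0.2706, 0.2401]
eef_rot: [0.763, 0.646, -0.0, -0.0]
force: [-1.0, 0.1, -2.4]
opening: 0.179
```

```bash
python3 st.py .5880 .1403 .2 1.402;  python3 snap.py side s10
```

```text
t 22.75 p [ 0.4613 -0.2706  0.2401] yaw 1.405 tilt [-4.e-04  3.e-04 -1.e+00] F [-1.   0.1 -2.4] M [-0.03 -0.04  0.01] open 0.179 q [-0.75  0.35  1.32  0.    1.47 -0.59]
shift cm [42.62  5.71  4.02] rotz 0.003
```

View pics/s10.png

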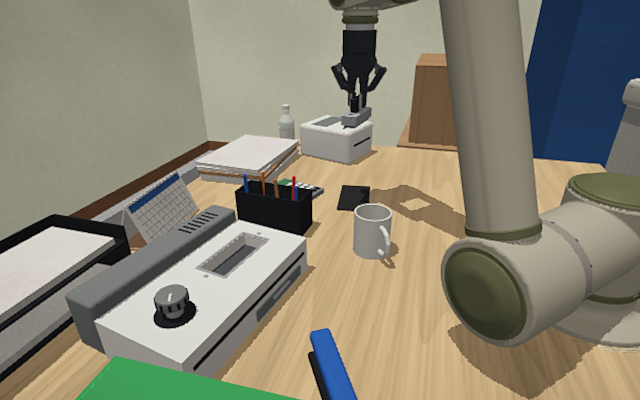

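The die is lifted and level in the side view at (355,115). Carrying it over at 0.24 m (die underside about 0.205 m).

>>> step_arm --moves '[{"xyz":[1,0.1,0],"rot":[0,0,0.003]},{"xyz":[2.5,0.3,0],"rot":[0,0,0]},{"xyz":[3.5,0.5,0],"rot":[0,0,0]},{"xyz":[4,0.5,0],"rot":[0,0,0]},{"xyz":[4,0.5,0],"rot":[0,0,0]},{"xyz":[4,0.5,0],"rot":[0,0,0]},{"xyz":[4,0.5,0],"rot":[0,0,0]},{"xyz":[4,0.5,0],"rot":[0,0,0]}]'

```text
time: 23.8
eef_pos: [0.5403, -0.0082, 0.2405]
eef_rot: [0.764, 0.645, 0.0, 0.0]
force: [0.3, -0.7, -3.1]
opening: 0.176
```

>>> step_arm --moves '[{"xyz":[4,0.5,0],"rot":[0,0,0]},{"xyz":[4,0.5,0],"rot":[0,0,0]},{"xyz":[3.5,0.5,0],"rot":[0,0,0]},{"xyz":[2.5,0.5,0],"rot":[0,0,0]},{"xyz":[1.6,0.3,0],"rot":[0,0,0]},{"xyz":[0,0,0],"rot":[0,0,0]},{"xyz":[0,0,0],"rot":[0,0,0]},{"xyz":[0,0,0],"rot":[0,0,0]}]'

```text
time: 24.8
eef_pos: [0.589, 0.1388, 0.2405]
eef_rot: [0.765, 0.644, -0.0, 0.0]
force: [0.2, 1.0, -2.5]
opening: 0.176
```

```bash
python3 st.py .5880 .1403 .13 1.402;  python3 snap.py wrist w11
```

```text
t 24.80 p [0.589  0.1388 0.2405] yaw 1.401 tilt [ 1.e-04 -1.e-04 -1.e+00] F [ 0.2  1.  -2.5] M [ 0.01  0.04 -0.03] open 0.176 q [ 0.04  0.47  1.12 -0.    1.55  0.21]
shift cm [ 0.13 -0.13 11.05] rotz -0.001
```

View pics/w11.png

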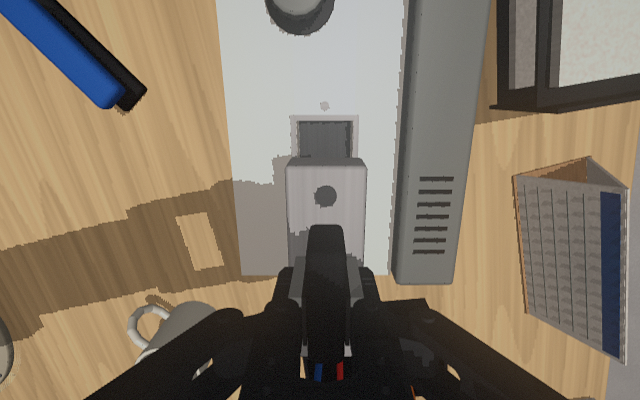

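Die and pocket line up in the wrist view, with the pocket centred at about x=325. Lowering part way.

>>> step_arm --moves '[{"xyz":[0.1,-0.1,1],"rot":[0,0,0]},{"xyz":[0,0,2],"rot":[0,0,0]},{"xyz":[0,0,2],"rot":[0,0,0]},{"xyz":[0,0,2],"rot":[0,0,0]},{"xyz":[0,0,2],"rot":[0,0,0]},{"xyz":[0,0,1],"rot":[0,0,0]},{"xyz":[0,0,0.5],"rot":[0,0,0]},{"xyz":[0,0,0],"rot":[0,0,0]}]'

```text
time: 25.85
eef_pos: [0.5884, 0.1408, 0.1355]
eef_rot: [0.764, 0.645, 0.0, 0.0]
force: [-1.1, 0.5, -3.2]
opening: 0.177
```

```bash
python3 st.py .5880 .1403 .1145 1.402;  python3 snap.py wrist w12; python3 snap.py side s12; python3 snap.py top t12; python3 -c "
from h import *
c=load('s12.npz');cv2.imwrite('pics/s12c.png',cv2.resize(c['pixels'][170:320,130:320,::-1],None,fx=4,fy=4,interpolation=cv2.INTER_CUBIC))
c=load('t12.npz');cv2.imwrite('pics/t12c.png',cv2.resize(c['pixels'][75:215,135:310,::-1],None,fx=4,fy=4,interpolation=cv2.INTER_CUBIC))"
```

```text
t 25.85 p [0.5884 0.1408 0.1355] yaw 1.402 tilt [ 3.e-04  0.e+00 -1.e+00] F [-1.1  0.5 -3.2] M [-0.   -0.03 -0.  ] open 0.177 q [0.04 0.56 1.29 0.   1.3  0.21]
shift cm [-0.06 -0.03  2.1 ] rotz -0.0
```

View pics/w12.png

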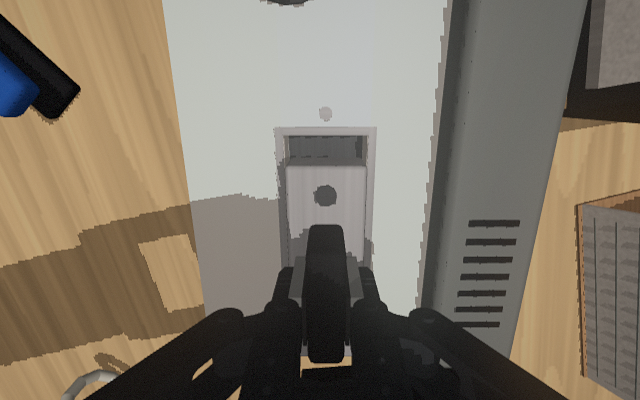

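View pics/s12c.png

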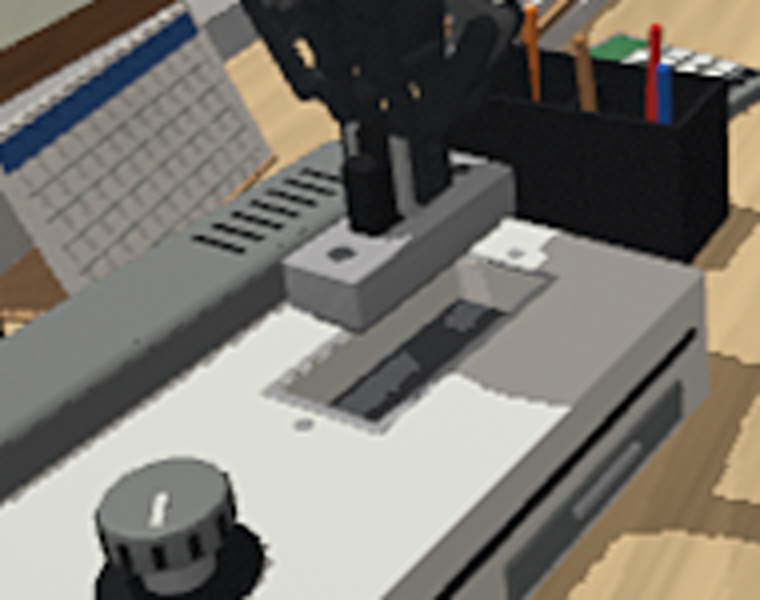

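View pics/t12c.png

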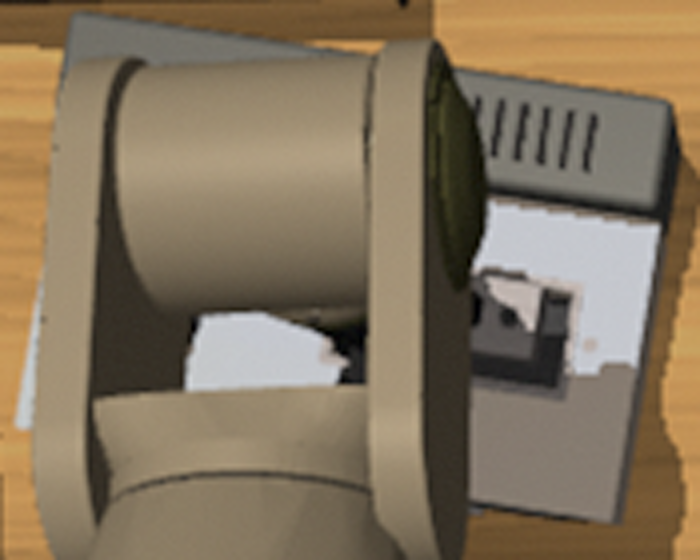

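```bash
cat > chk.py <<'E'
from h import *
import sys
w=load("w12.npz");s=load("s12.npz")
X=np.array([.9857,-.1684]);Y=np.array([.1684,.9857]);P=np.array([.588,.1403])
def loc(p):
    d=p[:,:2]-P;return np.round(np.c_[d@X,d@Y]*1000,1).tolist()
print("wrist steel top +y corners", loc(ray(w,[[287,165],[366,165]],.131)))
print("wrist pocket +y inner corners", loc(ray(w,[[285.5,135.5],[366,135.5]],.07)))
t=lambda a:np.array(a)/4.-.5+[130,170]
print("side bottom +y corners (rear, front)",loc(ray(s,t([[290,291],[360,331]]),.101)))
print("side top corners front+y, front-y, rear+y",loc(ray(s,t([[357,283],[515,172],[286,262]]),.131)))
print("side pocket front+y, rear+y, front-y",loc(ray(s,t([[382,428],[268,390],[552,277]]),.07)))
E
python3 chk.py; python3 -c "
from h import *
c=load('w12.npz');cv2.imwrite('pics/w12c.png',cv2.resize(c['pixels'][110:240,255:395,::-1],None,fx=5,fy=5,interpolation=cv2.INTER_CUBIC))"
```

```text
wrist steel top +y corners [[-16.9, 54.8], [18.5, 54.8]]
wrist pocket +y inner corners [[-24.4, 61.1], [25.3, 61.1]]
side bottom +y corners (rear, front) [[36.5, 35.4], [-10.0, 46.2]]
side top corners front+y, front-y, rear+y [[-19.7, 54.2], [-22.4, -49.2], [16.1, 54.2]]
side pocket front+y, rear+y, front-y [[-29.5, 62.1], [29.7, 62.6], [-27.6, -63.5]]
```

View pics/w12c.png

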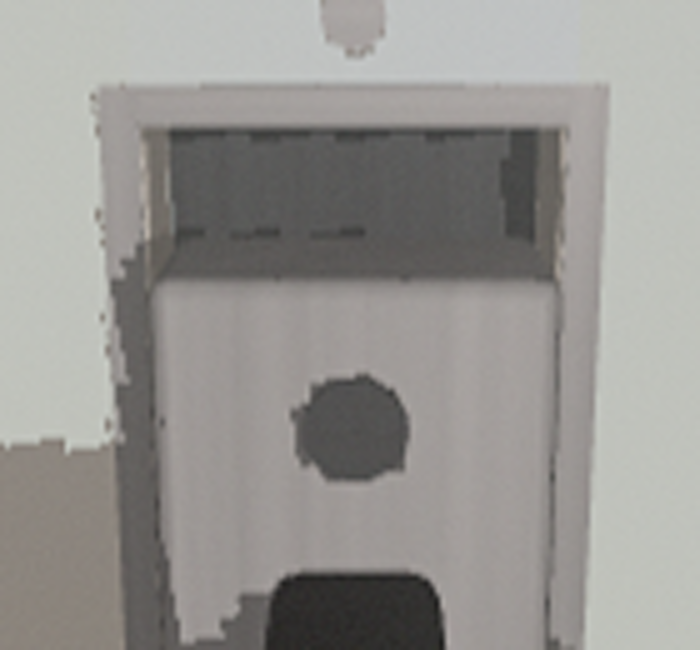

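```bash
python3 - <<'E'
from h import *
s=load("s12.npz")
X=np.array([.9857,-.1684]);Y=np.array([.1684,.9857]);P=np.array([.5884,.1408])
for z in(.101,.131):
  for a,b in((19,54),(-19,54),(-19,-54)):
    q=proj(s,[*(P+X*a/1e3+Y*b/1e3),z])[0];print(z,a,b,np.round((q-[130,170]+.5)*4))
E
```

```text
0.101 19 54 [290. 324.]
0.101 -19 54 [364. 347.]
0.101 -19 -54 [519. 225.]
0.131 19 54 [279. 261.]
0.131 -19 54 [354. 283.]
0.131 -19 -54 [514. 166.]
```

```bash
python3 -c "
from h import *
c=load('s12.npz');cv2.imwrite('pics/s12d.png',cv2.resize(c['pixels'][205:270,190:270,::-1],None,fx=9,fy=9,interpolation=cv2.INTER_NEAREST))"
```

```text
(no output)
```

View pics/s12d.png

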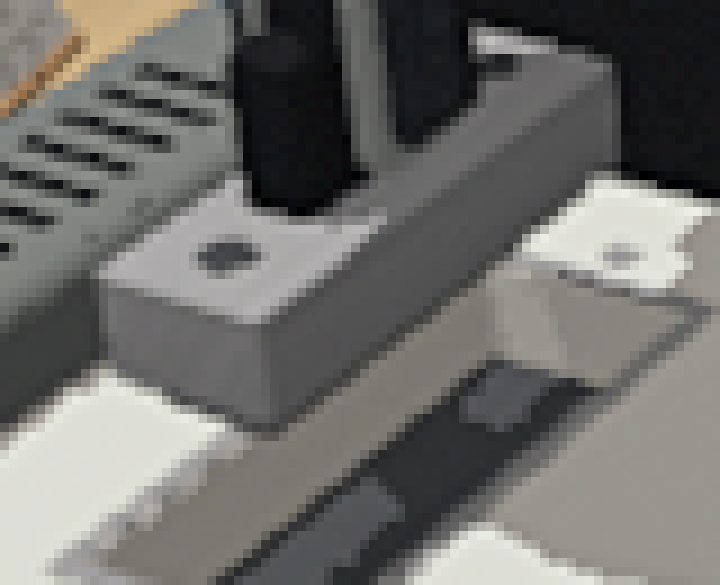

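```bash
python3 - <<'E'
from h import *
s=load("side0.npz")
a=.064;X=np.array([np.cos(a),np.sin(a)]);Y=np.array([-np.sin(a),np.cos(a)]);P=np.array([.4618,-.2707])
for z in(.006,.036,.07):
  for p,b in((19,54),(-19,54),(-19,-54),(19,-54),(0,27)):
    q=proj(s,[*(P+X*p/1e3+Y*b/1e3),z])[0];print(z,p,b,np.round((q-[320,160]+.5)*8))
s=load("s12.npz")
for z in(.101,.107,.131,.165):
    print(z,np.round((proj(s,[*(np.array([.5884,.1408])-.019*np.array([.9857,-.1684])+.054*np.array([.1684,.9857])),z])[0]-[190,205]+.5)*9), np.round((proj(s,[.5884,.1408,z])[0]-[190,205]+.5)*9))
E
```

```text
0.006 19 54 [186. 363.]
0.006 -19 54 [304. 374.]
0.006 -19 -54 [348. 236.]
0.006 19 -54 [239. 226.]
0.006 0 27 [258. 332.]
0.036 19 54 [188. 278.]
0.036 -19 54 [308. 289.]
0.036 -19 -54 [352. 156.]
0.036 19 -54 [242. 147.]
0.036 0 27 [261. 248.]
0.07 19 54 [190. 178.]
0.07 -19 54 [312. 189.]
0.07 -19 -54 [356.  63.]
0.07 19 -54 [245.  55.]
0.07 0 27 [264. 150.]
0.101 [278. 466.] [384. 296.]
0.107 [274. 437.] [380. 269.]
0.131 [257. 321.] [366. 159.]
0.165 [232. 150.] [346.  -2.]
```

```bash
python3 - <<'E'
from h import *
w=load("w12.npz");s=load("s12.npz")
def K(c):return np.array([[c["fx"],0,c["cx"]],[0,c["fy"],c["cy"]],[0,0,1.]])@np.diag([1,-1,-1.])@np.linalg.inv(c["T"])[:3]
for a,b in(([325.5,195.5],[215.1,233.1]),):
    p=cv2.triangulatePoints(K(w),K(s),np.float64(a),np.float64(b))[:,0];p=p[:3]/p[3];print(p,proj(w,p),proj(s,p))
    d=p[:2]-[.588,.1403];print("local",d@[.9857,-.1684],d@[.1684,.9857])
E
```

```text
[0.59472947 0.17973675 0.13088086] [[324.72022823 196.53719352]] [[214.85647074 233.20903169]]
local -7.908579723270304e-06 0.04000605193931874
```

Triangulation puts the die's steel top at z=0.131 as predicted, on the pocket's axis within about 1 mm. The bottom edge looks undercut or chamfered, which explains the shorter visible side. Lowering the last 2 cm.

>>> step_arm --moves '[{"xyz":[-0.05,-0.03,0.4],"rot":[0,0,0]},{"xyz":[0,0,0.4],"rot":[0,0,0]},{"xyz":[0,0,0.4],"rot":[0,0,0]},{"xyz":[0,0,0.4],"rot":[0,0,0]},{"xyz":[0,0,0.3],"rot":[0,0,0]},{"xyz":[0,0,0.2],"rot":[0,0,0]},{"xyz":[0,0,0],"rot":[0,0,0]},{"xyz":[0,0,0],"rot":[0,0,0]}]'

```text
time: 27.0
eef_pos: [0.588, 0.1404, 0.1145]
eef_rot: [0.764, 0.645, 0.0, 0.0]
force: [0.5, 0.4, -3.5]
opening: 0.181
```

>>> step_arm --moves '[{"xyz":[0,0,0],"rot":[0,0,0]},{"xyz":[0,0,0],"rot":[0,0,0]},{"xyz":[0,0,0],"rot":[0,0,0]},{"xyz":[0,0,0],"rot":[0,0,0]},{"xyz":[0,0,0],"rot":[0,0,0]},{"xyz":[0,0,0],"rot":[0,0,0]},{"xyz":[0,0,0],"rot":[0,0,0]},{"xyz":[0,0,0],"rot":[0,0,0]}]'

```text
time: 28.0
eef_pos: [0.5879, 0.1404, 0.1143]
eef_rot: [0.764, 0.645, -0.0, -0.0]
force: [0.3, -0.0, -3.3]
opening: 0.179
```

```bash
python3 st.py .5880 .1403 .1145 1.402;  python3 snap.py wrist w13; python3 snap.py side s13;python3 snap.py top t13; python3 -c "
from h import *
c=load('s13.npz');cv2.imwrite('pics/s13d.png',cv2.resize(c['pixels'][190:290,150:270,::-1],None,fx=6,fy=6,interpolation=cv2.INTER_NEAREST))"
```

```text
t 28.00 p [0.5879 0.1404 0.1143] yaw 1.402 tilt [-0.  0. -1.] F [ 0.3 -0.  -3.3] M [-0.02 -0.01 -0.01] open 0.179 q [0.04 0.58 1.32 0.   1.25 0.21]
shift cm [-0.01  0.01 -0.02] rotz -0.0
```

View pics/s13d.png

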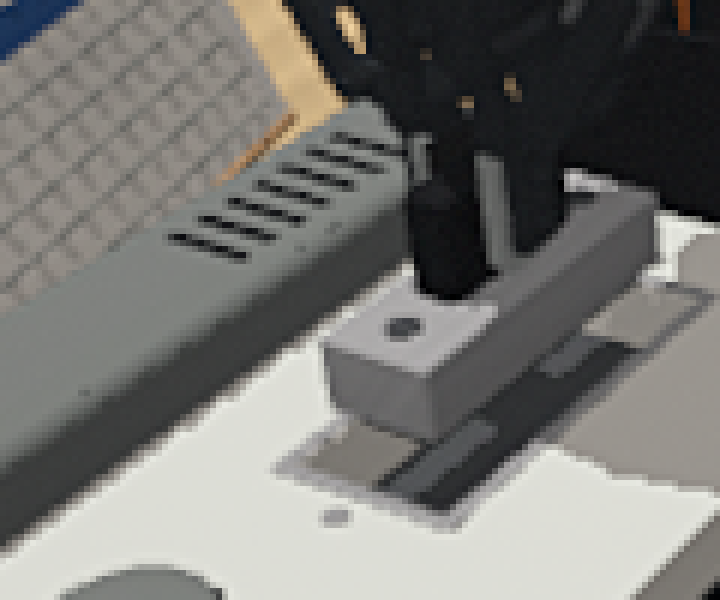

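View pics/w13.png

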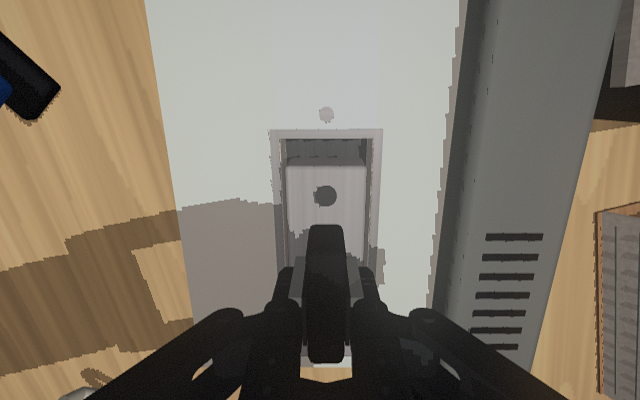

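View pics/s13.png

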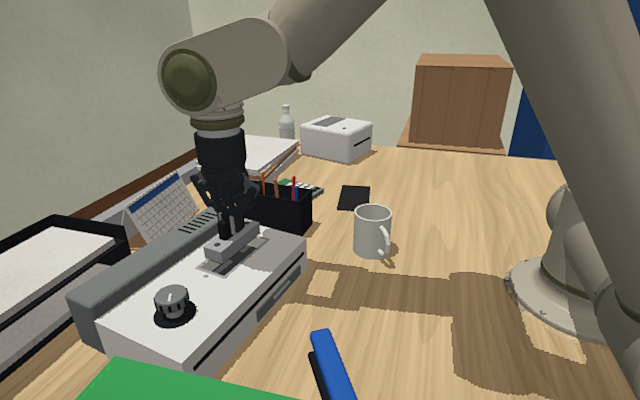

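The die is steady and level, centred over the pocket, and the organiser, mug, stapler and calculator have not moved in the views. Handing in.

```bash
python3 -c "
from bench import bot
print(bot.close_job())"
```

```text
the job is handed in; nothing more can be done
None
```

The job is done and handed in at about 28 s. The button is reset, and the arm is holding the die steady above its pocket.

- **Stop button:** I pressed it until it bottomed out (15.8 N with no further travel). It sprang back up, confirmed in the side view. I then turned the head clockwise until the twisting load jumped to about 1.6 N m at the end stop. Its mark had turned about 0.84 rad and ended near 0.90, taking zero as pointing to the front of the punch.
- **Die:** I picked it up by its grip and carried it across with its underside about 0.2 m above the desk. It is upright and centred within about 1 mm, turned to match the pocket, with its underside about 10 mm above the deck. In the last reading, the downward force on the wrist was only the die's weight (3.3 N).
- **Other things on the desk:** By eye in the last pictures, the organiser, mug and stapler are where they were. The calculator was last seen only in part.

**One check disagreed:** the die's side looked shorter than 30 mm in the side view. I took this to be a hidden chamfer at its bottom edge. Locating its steel top from two cameras, about 2 cm above the final pose, gave the predicted height (131 mm).

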